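Knock the cap onto the open vial

ROBOT

A 7-joint arm with a two-finger parallel gripper is mounted at the origin on the work surface. World frame = base frame: x ahead of the robot, y to its left, z up, the work surface at z = 0. Lengths are in m, angles in degrees, forces in N, time in s.
With the tool pointing down it reaches from about 0.425 to 0.875 m from the base axis. Payload 9.9 kg.
Tool frame: the origin (TCP) lies at the very end of the fingers, on their centre line; the grasp point (between the pads) lies 19 mm behind it (manip.grip_depth is the distance from the TCP to the grasp point, in m); z points along the fingers, y is the direction in which the jaws open and shut (so a half turn about z gives the same grasp; the last joint's range is limited). The gripper opens to 85 mm and grips with 20 to 120 N. Pads are 22 mm wide; open, the fingers measure 114 mm over their backs; the gripper's body (76 mm by 85 mm) begins 54 mm behind the grasp point. The pads swing forward as they close: fully open they stand 13 mm farther back than shut.
Start: joints at [-76.994, 32.985, 1.427, 82.34, -0.859, 64.687, -3.237], TCP at [0.206, 0.643, 0.191] pointing down, gripper open.
Joint ranges: [-157.87, 157.87], [-19.46, 123.44], [-87.15, 90], [11.01, 140.99], [-62.26, 242.26], [9.8, 113.94], [-161.44, 161.44]. Speed limits (degrees/s): [127.2, 127.2, 172.46, 172.46, 180, 180, 180].

INTERFACE

Orientations are given as a 3x3 rotation matrix whose columns are the frame's x, y, z axes.
In Python, from plant import readout, read_camera, camera_info, ticket, manip gives the robot as it stands. The module is installed in compiled form; this text tells all that it offers.
- The arm moves only by the tool step_arm, never from a script. Its argument "deltas" is a list of rows, each a list of 7 numbers: the turn, a rotation vector about the tool's x, y, z in units of 5 degrees (1.0 is 5 degrees), then the shift along the tool's x, y, z in units of 60 mm (1.0 is 60 mm), then the closure, from -1 (fully open) to 1 (shut). In form: [[wx, wy, wz, dx, dy, dz, claw], ...]. A call has 1 to 12 rows; each row is the pose to reach, as a shift and turn from the pose measured when the call began, along the tool's axes at that moment; what a row does not reach only later rows make up. A row lasts 1/8 s, in which the tool goes at most 62.5 mm and 10.7 degrees, less where a joint would pass 70% of its speed; a pose out of reach is approached as far as the arm can. A call with a gripper value outside its range is refused whole. The fingers move at their own pace and stop on an object; "squeeze" is the grip in N (left out, the last holds). Time passes only in rows, so rows that repeat a pose let the fingers close. It gives the time, the measured TCP pose, the force and the opening at its end, in the units of the state.
- readout.read_state(): the state, without advancing time (a new reading comes with each control period).
- read_camera(name): name is "side" or "top" or "wrist"; returns the picture (400x640x3 uint8, blue, green, red); there is no depth.
- camera_info(name): a dict with "fx", "fy", "cx", "cy" (pixels), "world_to_cam" (4x4, takes a point from world to camera coordinates). Camera axes: x right, y down, z forward; pixel columns grow to the right and rows downward; lengths in m; the calibration is good to about 2 mm. A picture is of the moment at which its call begins: read the wrist's pose just before it. camera_info takes no time and is no camera call; for the wrist camera it gives the pose at the moment of the call.
- ticket.close_job(): hands the job in, once; it reports no verdict.
The state is a dict: "time_s": time; "joint_positions": joint angles; "joint_velocities": joint speeds; "effort": joint torques, N m; "tool_pos": TCP position; "ee_rot": TCP orientation; "force": force on the tool from outside, world axes, zero at the start; "ft_torque": the same for the moment, N m; "grip_width": finger opening in m.
Only numpy, scipy, OpenCV 4.12 (cv2) and the standard library are available. Lean on these libraries where they do the work, as an engineer would, in place of code of your own. Each camera call takes 0.05 s, during which the arm holds its last target.

TASK

Two hand capping stands are on the vaccine bench; on one the plunger still stands high above its bridge. Pick up the mallet by its handle and knock that raised plunger fully down with the mallet's face, so that the cap is pressed onto the vial. Then stand the mallet, head down, back where you took it from; do not touch the finished stand, and do not push either stand with the hand itself.

Things in the scene. Friction and masses are not known exactly. Their poses are not given: they have to be found in the camera images.
- stand: Fixed capping stand still to be worked: base 90 x 100 x 12 mm, two 12 mm columns at y = +-40 mm, bridge 36 (x) x 100 (y) mm with its top at 120 mm. A vertical sprung steel plunger with flat round head, 40 mm across, 12 mm thick, runs through its centre above a vial. Origin: underside centre on the bench, z up, on the plunger's axis. Head top at 157 mm when its joint reads 0, 132 mm fully down.
- plunger (a joint): Travel of the raised plunger, m, positive downward: 0 fully up, 0.025 fully down on a hard stop; starts at 0 to 0.003. Spring and friction sleeve resist with about 6 to 9 N (damping 6 N per m/s); it stays where driven. A quick blow or a firm push of the mallet serves equally.
- mallet: Loose T-shaped mallet, 0.2 to 0.3 kg, standing on its head on a black rubber mat (80 mm across, 4 mm thick, fixed). White cylinder head 44 mm across, 60 high, axis vertical; level wooden handle 20 mm wide, 24 high, along its -x to 142 mm from the head's axis, centre line 38 mm above the lower face. Grip it across, 50 to 60 mm from that axis. Origin: centre of the head's lower, striking face; z up.
- capped_stand: The finished stand, to be left alone, fixed to the bench: same make as the other, but its plunger is already fully down (top of its head 132 mm above the bench). Origin: centre of the underside of its base plate, z up.
Mind the look-alikes: they are no part of the job. Leave any purple look-alike of the stand alone.

How it is judged:
By the outcome, as a careful person would: the job done as asked, in the order asked, and still so for the second after the job is handed in, with the robot touching nothing.
It also fails if it takes over 42 s, if anything falls off the work surface, if the arm or the gripper's body presses on something with over 40 N, if the wrist force passes 120 N, or if a joint passes its speed limit or range.

## Working session

There is one attempt and no reset: what is moved stays moved. The work goes in short steps, Python scripts to look and compute and a tool call to move; the robot and the scene stay as the last step left them, time stands still between calls to the robot, and variables do not carry over. Pictures are saved under pics/ and viewed, and the job is handed in when it is done.

Besides the shell and the picture viewer there is one more tool, called after ">>>" as name(argument=value, ...), one argument or row to a line, values as JSON. step_arm: Moves the arm, as the interface text tells. Its arguments: {"type":"object","properties":{"deltas":{"type":"array"},"squeeze":{"type":"number"}},"required":["deltas"]}

```bash
mkdir -p pics
python3 - <<'E'
from plant import readout, read_camera, camera_info, manip
import cv2
s=readout.read_state(); print(s); print(manip.grip_depth)
for n in("side","top","wrist"):
    i=camera_info(n); print(n,i)
    cv2.imwrite(f"pics/{n}0.png",read_camera(n))
E
```

```text
{'time_s': 0.0, 'joint_positions': array([-76.99253133,  33.03018501,   1.42181949,  82.38795913,
        -0.85829649,  64.68404942,  -3.23715114]), 'joint_velocities': array([-0.03941766,  0.04555402,  0.05471561,  0.01593284,  0.06999246,
        0.03672282,  0.07833382]), 'effort': array([-1.46917268e-03, -7.65786910e+01,  2.24985905e+00, -2.85947585e+01,
        1.51348324e-02,  1.32635279e-02, -1.27017722e-05]), 'tool_pos': array([0.20627435, 0.64216897, 0.19066169]), 'ee_rot': array([[-9.52102724e-01,  3.05778083e-01, -4.07790087e-04],
       [ 3.05778344e-01,  9.52101472e-01, -1.54660169e-03],
       [-8.46593597e-05, -1.59721706e-03, -9.99998721e-01]]), 'force': array([-1.16161668,  0.10020658, -0.01094239]), 'ft_torque': array([-0.04695665, -0.01455165,  0.00367749]), 'grip_width': 0.08524196539074827}
0.0187
side {'fx': 498.2455498076837, 'fy': 498.2455498076837, 'cx': 320.68353633481496, 'cy': 191.73807268395086, 'world_to_cam': array([[-0.91050598, -0.41338017,  0.00978263,  0.51022504],
       [-0.27353127,  0.58439705, -0.76397692,  0.18068522],
       [ 0.31009597, -0.69828141, -0.64516941,  0.76728274],
       [ 0.        ,  0.        ,  0.        ,  1.        ]])}
top {'fx': 407.8117007573479, 'fy': 407.8117007573479, 'cx': 322.3747937847654, 'cy': 195.97115830035102, 'world_to_cam': array([[ 0.00334632, -0.99997642, -0.00599602, -0.0128517 ],
       [-0.99345727, -0.0026399 , -0.11417393,  0.55482618],
       [ 0.11415541,  0.00633885, -0.99344268,  0.73563266],
       [ 0.        ,  0.        ,  0.        ,  1.        ]])}
wrist {'fx': 353.04217241015147, 'fy': 353.04217241015147, 'cx': 322.7694156923217, 'cy': 200.66775158439037, 'world_to_cam': array([[ 0.30708978,  0.95167777, -0.00230067, -0.67488689],
       [ 0.91847362, -0.29574062,  0.26257133, -0.03436099],
       [ 0.24920289, -0.08274608, -0.96490984,  0.38014796],
       [ 0.        ,  0.        ,  0.        ,  1.        ]])}
```

View pics/side0.png

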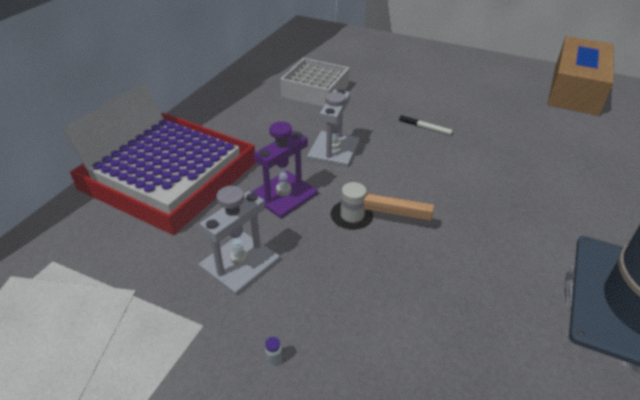

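View pics/top0.png

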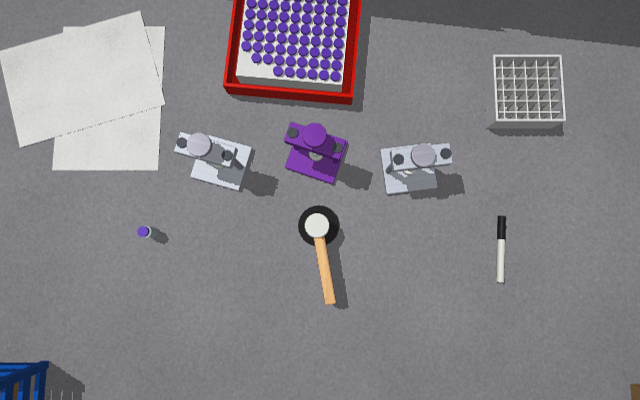

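View pics/wrist0.png

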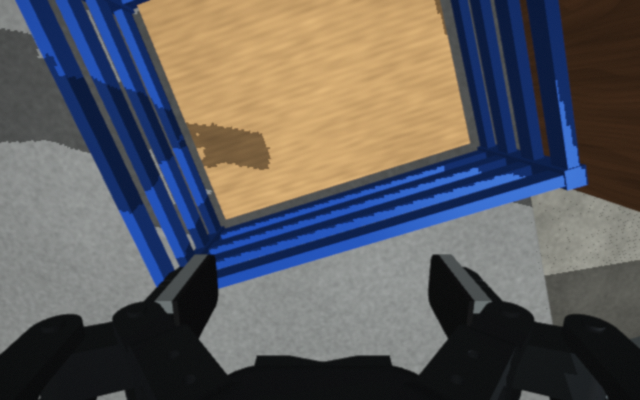

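Side view: silver stand A has its head at about (231,196), purple look-alike at (281,132), silver stand B at (337,98), mallet at (353,205). I'll enlarge to see which plunger is raised.

Run:
```python
import cv2,numpy as np
s=cv2.imread("pics/side0.png");t=cv2.imread("pics/top0.png")
r=lambda im,f:cv2.resize(im,None,fx=f,fy=f,interpolation=cv2.INTER_CUBIC)
a=r(s[180:290,195:285],4.5);b=r(s[80:170,300:370],5)
H=495
c=np.zeros((H,a.shape[1]+b.shape[1],3),np.uint8);c[:a.shape[0],:a.shape[1]]=a;c[:b.shape[0],a.shape[1]:]=b
cv2.imwrite("pics/c1.png",c)
cv2.imwrite("pics/c2.png",r(t[115:315,165:465],2.6))
```

```text
(no output)
```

View pics/c1.png

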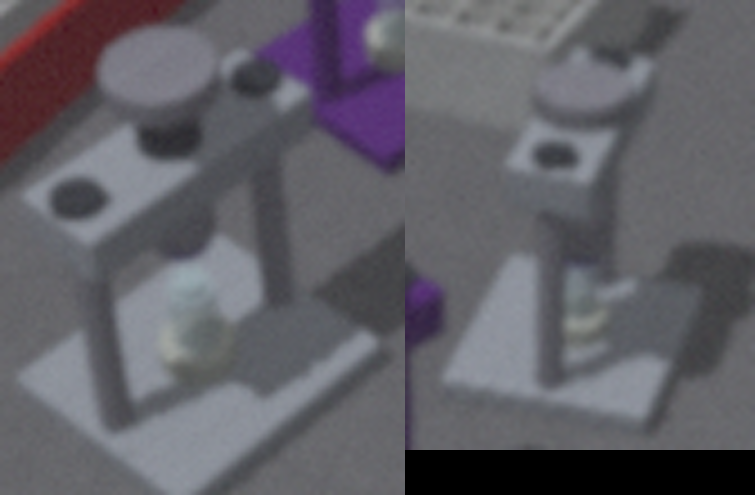

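View pics/c2.png

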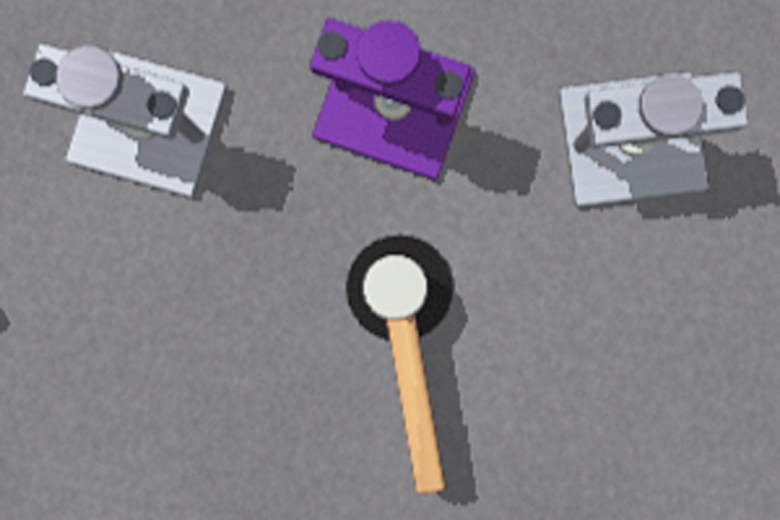

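Crop 1 shows stand A (side 230,196; top 199,144) with a dark rod between head and bridge, so it is raised. Stand B's head sits down on its bridge, so it is the finished one. The purple one is a decoy. A is the target. Now I'll measure.

```bash
cat > h.py <<'E'
import numpy as np
from plant import camera_info
def ray(n,u,v,info=None):
    i=info or camera_info(n);W=i["world_to_cam"];R=W[:3,:3];c=-R.T@W[:3,3]
    d=R.T@np.array([(u-i["cx"])/i["fx"],(v-i["cy"])/i["fy"],1]);return c,d
def onz(n,u,v,z,info=None):
    c,d=ray(n,u,v,info);return c+d*(z-c[2])/d[2]
def proj(n,p):
    i=camera_info(n);q=i["world_to_cam"]@np.r_[p,1];return q[0]/q[2]*i["fx"]+i["cx"],q[1]/q[2]*i["fy"]+i["cy"]
def tri(rs):
    A=0;b=0
    for c,d in rs:
        d=d/np.linalg.norm(d);P=np.eye(3)-np.outer(d,d);A=A+P;b=b+P@c
    return np.linalg.solve(A,b)
E
python3 - <<'E'
from h import *
T=lambda x,y:((x+.5)/2.6-.5+165,(y+.5)/2.6-.5+115)
A=T(88,76);print("head",onz("top",*A,.156), "cols",onz("top",*T(44,72),.12),onz("top",*T(161,104),.12))
m=onz("top",*T(395,286),.064);print("mallet",m)
h0=onz("top",*T(401,320),.054);h1=onz("top",*T(429,491),.054);print(h0,h1)
print(np.linalg.norm((h1-m)[:2]),np.degrees(np.arctan2(*(m-h1)[1::-1])),np.degrees(np.arctan2(*(h0-h1)[1::-1])))
sA=((157+.5)/4.5-.5+195,(72+.5)/4.5-.5+180)
print("tri head",tri([ray("top",*A),ray("side",*sA)]),onz("side",*sA,.156))
print("B",onz("top",*T(671,104),.132)); print("purple",onz("top",*T(388,50),.155))
print("proj mallet",proj("side",m),proj("side",h1))
E
```

```text
head [0.62395413 0.18661575 0.156     ] cols [0.63540135 0.22685462 0.12      ] [0.61433797 0.14992186 0.12      ]
mallet [ 0.49944437 -0.00126788  0.064     ]
[ 0.47632252 -0.00534941  0.054     ] [ 0.36038913 -0.02494259  0.054     ]
0.14105619589329052 9.662187221276149 9.592561608515645
tri head [0.62471202 0.18825739 0.14969719] [0.61921271 0.19419966 0.156     ]
B [ 0.61237973 -0.17734526  0.132     ]
purple [0.64094917 0.00193483 0.155     ]
proj mallet (np.float64(352.6819901888628), np.float64(188.59411758259188)) (np.float64(432.24756493327385), np.float64(206.93289029102002))
```

Run:
```python
import cv2
s=cv2.imread("pics/side0.png")
cv2.imwrite("pics/c3.png",cv2.resize(s[175:235,320:440],None,fx=6,fy=6,interpolation=cv2.INTER_CUBIC))
```

```text
(no output)
```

View pics/c3.png

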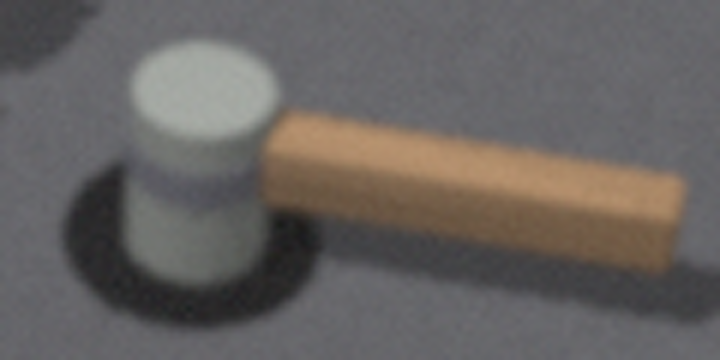

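Checks agree: the columns' midpoint (0.625, 0.188) matches the head. Handle end measures 141 mm from the axis against 142 given. Mallet axis is at (0.499, -0.001), yaw 9.6°. Planning the approach next.

```bash
cat >> h.py <<'E'
from plant import readout
from scipy.spatial.transform import Rotation as Ro
def plan(p,yaw):
    """tool down, x axis opposite to mallet +x (yaw deg)"""
    s=readout.read_state();R=s["ee_rot"];a=np.radians(yaw)
    x=np.array([-np.cos(a),-np.sin(a),0]);z=np.array([0,0,-1.]);T=np.c_[x,np.cross(z,x),z]
    w=Ro.from_matrix(R.T@T).as_rotvec(degrees=True)/5
    return np.round(np.r_[w,R.T@(np.array(p)-s["tool_pos"])/.06],3)
E
python3 - <<'E'
from h import *
np.set_printoptions(suppress=True)
s=readout.read_state();W=camera_info("wrist")["world_to_cam"];c=-W[:3,:3].T@W[:3,3]
print("cam in tool",s["ee_rot"].T@(c-s["tool_pos"]))
for p in ((.206,.643,.25),(.30,.46,.25),(.40,.28,.25)): print(plan(p,9.6))
E
```

```text
cam in tool [ 0.06570171  0.00104511 -0.18357369]
[-0.015 -0.003 -5.48   0.008  0.009 -0.986]
[-0.015 -0.003 -5.48  -2.416 -2.416 -0.983]
[-0.015 -0.003 -5.48  -4.92  -4.763 -0.98 ]
```

>>> step_arm(
  deltas=[
    [0,0,-0.5,0,0,-0.5,-1],
    [0,0,-1.5,0,0,-1,-1],
    [0,0,-2.5,-0.6,-0.6,-1,-1],
    [0,0,-3.5,-1.2,-1.2,-1,-1],
    [0,0,-4.5,-1.9,-1.8,-1,-1],
    [0,0,-5.48,-2.5,-2.45,-1,-1],
    [0,0,-5.48,-3.2,-3.1,-1,-1],
    [0,0,-5.48,-3.9,-3.75,-1,-1],
    [0,0,-5.48,-4.5,-4.35,-1,-1],
    [0,0,-5.48,-4.9,-4.75,-1,-1],
  ],
)

```text
time_s: 1.4
tool_pos: [0.4, 0.2785, 0.2513]
ee_rot: [[-0.986, -0.164, -0.0], [-0.164, 0.986, -0.002], [0.0, -0.002, -1.0]]
force: [-0.1, 0.4, 0.6]
grip_width: 0.0856
```

Run:
```python
from h import *
np.set_printoptions(suppress=True)
print(readout.read_state())
print(plan((.4452,-.0105,.14),9.6),plan((.4452,-.0105,.023),9.6))
```

```text
{'time_s': 1.4, 'joint_positions': array([-40.74253484,  13.8571627 ,   0.41717862, 104.31628006,
        -0.03273665,  61.89792536,  59.12879992]), 'joint_velocities': array([23.7674592 , -3.66115046,  6.43707855,  5.34775892, -2.39954608,
       -1.95130671, 32.15542756]), 'effort': array([ -2.509152  , -49.52822685,   1.09474596, -27.56692708,
         0.22774582,   0.21995371,  -0.93504896]), 'tool_pos': array([0.40003649, 0.2784729 , 0.25126206]), 'ee_rot': array([[-0.98642694, -0.16420069, -0.00014218],
       [-0.1642002 ,  0.98642549, -0.00174729],
       [ 0.00042716, -0.00170023, -0.99999846]]), 'force': array([-0.07807801,  0.41171859,  0.61456922]), 'ft_torque': array([ 0.02395278, -0.0270671 , -0.01454094]), 'grip_width': 0.08562384027996121}
[-0.019 -0.005 -0.03   0.048 -4.871  1.863] [-0.019 -0.005 -0.03   0.047 -4.868  3.813]
```

>>> step_arm(
  deltas=[
    [0,0,0,0,-0.7,0.2,-1],
    [0,0,0,0,-1.5,0.5,-1],
    [0,0,0,0,-2.3,0.8,-1],
    [0,0,0,0,-3.1,1.1,-1],
    [0,0,0,0.03,-3.9,1.4,-1],
    [0,0,0,0.05,-4.6,1.7,-1],
    [0,0,0,0.05,-4.87,1.86,-1],
    [0,0,0,0.05,-4.87,1.86,-1],
    [0,0,0,0.05,-4.87,1.86,-1],
  ],
)

```text
time_s: 2.52
tool_pos: [0.4452, -0.0095, 0.1405]
ee_rot: [[-0.986, -0.165, 0.0], [-0.165, 0.986, -0.001], [0.0, -0.001, -1.0]]
force: [-0.0, 0.5, -0.0]
grip_width: 0.0854
```

Run:
```python
from h import *
import cv2
np.set_printoptions(suppress=True)
s=readout.read_state();print(s["tool_pos"],s["joint_positions"])
print(plan((.4452,-.0105,.023),9.6))
i=camera_info("wrist");im=read=None
from plant import read_camera
cv2.imwrite("pics/w1.png",read_camera("wrist"))
np.save("w1.npy",i["world_to_cam"])
print("expect head top",proj("wrist",(.4994,-.0013,.064)),"h1",proj("wrist",(.3604,-.0249,.054)))
```

```text
[ 0.44519757 -0.00949606  0.14046608] [-10.94242833  17.56188247   7.91017951 119.72262675  -3.38509286
  42.92027334  98.5857045 ]
[-0.015 -0.001 -0.02   0.003 -0.014  1.958]
expect head top (np.float64(321.1859987292213), np.float64(260.20083543008514)) h1 (np.float64(320.45455826119166), np.float64(74.70011876612315))
```

View pics/w1.png

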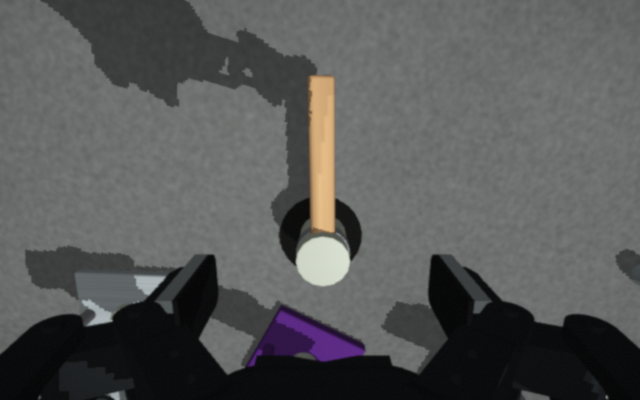

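Wrist view: head top at (323,260), handle end at (322,76), both within 2 px (about 1 mm) of prediction. Descending.

>>> step_arm(
  deltas=[
    [0,0,0,0,-0.01,0.5,-1],
    [0,0,0,0,-0.01,1.0,-1],
    [0,0,0,0,-0.01,1.5,-1],
    [0,0,0,0,-0.01,1.8,-1],
    [0,0,0,0,-0.01,1.95,-1],
    [0,0,0,0,-0.01,1.95,-1],
    [0,0,0,0,-0.01,1.95,-1],
  ],
)

```text
time_s: 3.45
tool_pos: [0.4459, -0.0098, 0.0243]
ee_rot: [[-0.986, -0.166, 0.002], [-0.166, 0.986, -0.001], [-0.001, -0.001, -1.0]]
force: [-0.1, 0.2, -0.1]
grip_width: 0.0852
```

>>> step_arm(
  deltas=[
    [0,0,0,0,0,0,0],
    [0,0,0,0,0,0,0.6],
    [0,0,0,0,0,0,1],
    [0,0,0,0,0,0,1],
    [0,0,0,0,0,0,1],
    [0,0,0,0,0,0,1],
    [0,0,0,0,0,0,1],
    [0,0,0,0,0,0,1],
  ],
  squeeze=100,
)

```text
time_s: 4.45
tool_pos: [0.4459, -0.0098, 0.0242]
ee_rot: [[-0.986, -0.166, 0.002], [-0.166, 0.986, -0.001], [-0.001, -0.001, -1.0]]
force: [0.1, 0.2, -0.3]
grip_width: 0.0003
```

The fingers closed to zero, so the handle is not between them. Looking.

Run:
```python
from plant import read_camera
import cv2
s=read_camera("side");cv2.imwrite("pics/s2.png",cv2.resize(s[100:300,280:480],None,fx=3,fy=3,interpolation=cv2.INTER_CUBIC))
cv2.imwrite("pics/w2.png",read_camera("wrist"))
t=read_camera("top");cv2.imwrite("pics/t2.png",cv2.resize(t[115:315,165:465],None,fx=2.6,fy=2.6,interpolation=cv2.INTER_CUBIC))
```

```text
(no output)
```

View pics/s2.png

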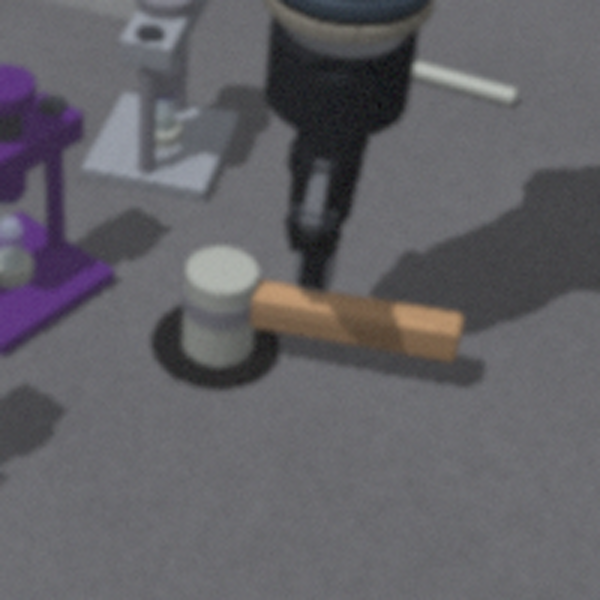

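View pics/w2.png

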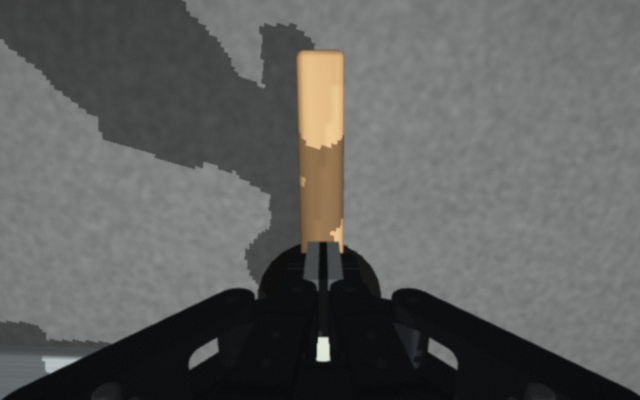

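View pics/t2.png

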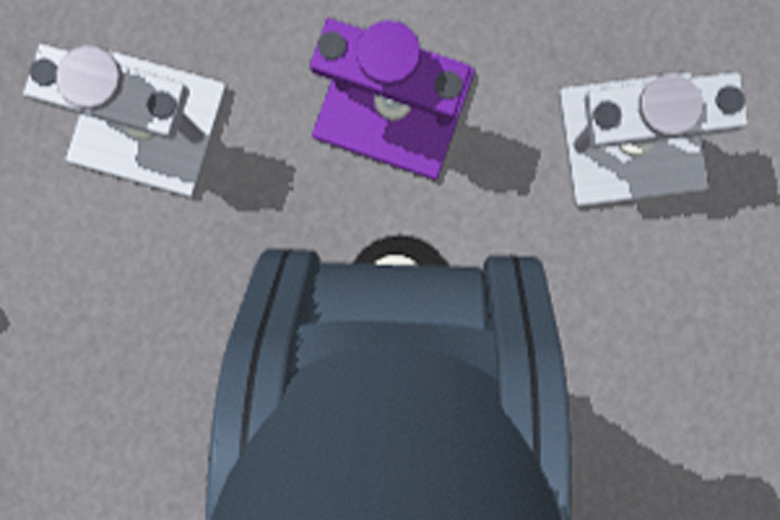

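Run:
```python
from h import *
np.set_printoptions(suppress=True)
s=readout.read_state();print(s)
p=s["tool_pos"]
for z in(.0,.024,.045,.055,.065): print(z,proj("side",(p[0],p[1],z)),proj("wrist",(p[0],p[1],z)))
print(proj("wrist",(.3604,-.0249,.054)))
W=camera_info("wrist")["world_to_cam"];c=-W[:3,:3].T@W[:3,3];print(s["ee_rot"].T@(c-p))
```

```text
{'time_s': 4.6, 'joint_positions': array([ -8.51550505,  28.91206082,   5.22926452, 127.14587597,
        -6.03323515,  24.07283898, 101.13566603]), 'joint_velocities': array([-0.11110804, -0.04209942, -0.02032992, -0.06624837, -0.0368062 ,
       -0.01948215,  0.00057291]), 'effort': array([  0.00158944, -55.11109829,   2.73058601, -12.89426208,
         0.00984727,  -0.0079796 ,   0.0000051 ]), 'tool_pos': array([ 0.44595512, -0.00973611,  0.02424638]), 'ee_rot': array([[-0.98610338, -0.16612492,  0.00162214],
       [-0.16612678,  0.98610381, -0.00108383],
       [-0.00141955, -0.00133825, -0.9999981 ]]), 'force': array([ 1.11440476, -0.21096229, -0.01888462]), 'ft_torque': array([-0.00187679,  0.00620699,  0.00685841]), 'grip_width': -0.00011983729351621536}
0.0 (np.float64(379.77428654695655), np.float64(220.68837099658867)) (np.float64(322.23033196957124), np.float64(214.5378953373931))
0.024 (np.float64(380.9248726513262), np.float64(211.00231831378676)) (np.float64(322.0717192325001), np.float64(227.66635329825337))
0.045 (np.float64(381.96472473064796), np.float64(202.24846496514974)) (np.float64(321.8983555435261), np.float64(242.01575514744755))
0.055 (np.float64(382.4711863063868), np.float64(197.98488704969364)) (np.float64(321.80080206987), np.float64(250.09030641917494))
0.065 (np.float64(382.98515571051223), np.float64(193.65810550175)) (np.float64(321.69110143946443), np.float64(259.1702841129765))
(np.float64(319.5271326067165), np.float64(49.6250448129324))
[ 0.0653289   0.00062807 -0.18355178]
```

Run:
```python
import cv2,numpy as np
im=cv2.imread("pics/w2.png");w1=cv2.imread("pics/w1.png")
a=cv2.resize(im[220:400,230:420],None,fx=4,fy=3.3,interpolation=cv2.INTER_CUBIC) if 0 else cv2.resize(im[230:380,240:410],None,fx=4,fy=4,interpolation=cv2.INTER_CUBIC)
cv2.imwrite("pics/c4.png",a)
cv2.imwrite("pics/c5.png",cv2.resize(w1[220:400,140:500],None,fx=2.2,fy=2.2,interpolation=cv2.INTER_CUBIC))
from h import *
np.set_printoptions(suppress=True)
W=camera_info("wrist")["world_to_cam"];s=readout.read_state();R=s["ee_rot"];p=s["tool_pos"]
C=W[:3,:3]@R; t=W[:3,:3]@p+W[:3,3]   # tool->cam
fx,cx,cy=353.04,322.77,200.67
for u,v,w in((215,256,215),(430,256,215)):
    d=fx*.085/w; q=np.array([(u-cx)/fx*d,(v-cy)/fx*d,d]); print(C.T@(q-t))
for x in(0,.011):
  for y in (0,.0425):
    for z in(0,-.013,-.03,-.045,-.06):
      q=C@np.array([x,y,z])+t; print(x,y,z,q[:2]/q[2]*fx+[cx,cy])
```

```text
[ 0.00769721 -0.0421658  -0.05462546]
[ 0.00757943  0.04283409 -0.05455477]
0 0 0 [322.07048349 227.81943713]
0 0 -0.013 [322.00118425 236.31347007]
0 0 -0.03 [321.8946909  249.36639737]
0 0 -0.045 [321.78148771 263.24175212]
0 0 -0.06 [321.64424898 280.0631523 ]
0 0.0425 0 [399.32839711 227.73989512]
0 0.0425 -0.013 [404.59447454 236.23075136]
0 0.0425 -0.03 [412.68730835 249.27937996]
0 0.0425 -0.045 [421.29052873 263.15093969]
0 0.0425 -0.06 [431.72106745 279.96880955]
0.011 0 0 [322.03182864 208.64549698]
0.011 0 -0.013 [321.95870041 215.93134175]
0.011 0 -0.03 [321.84602573 227.1572433 ]
0.011 0 -0.045 [321.72585509 239.12997516]
0.011 0 -0.06 [321.57961844 253.6996917 ]
0.011 0.0425 0 [400.45388769 208.55979148]
0.011 0.0425 -0.013 [405.88386423 215.84164101]
0.011 0.0425 -0.03 [414.2506628  227.06190464]
0.011 0.0425 -0.045 [423.17459912 239.02931573]
0.011 0.0425 -0.06 [434.03492984 253.59352125]
```

View pics/c4.png

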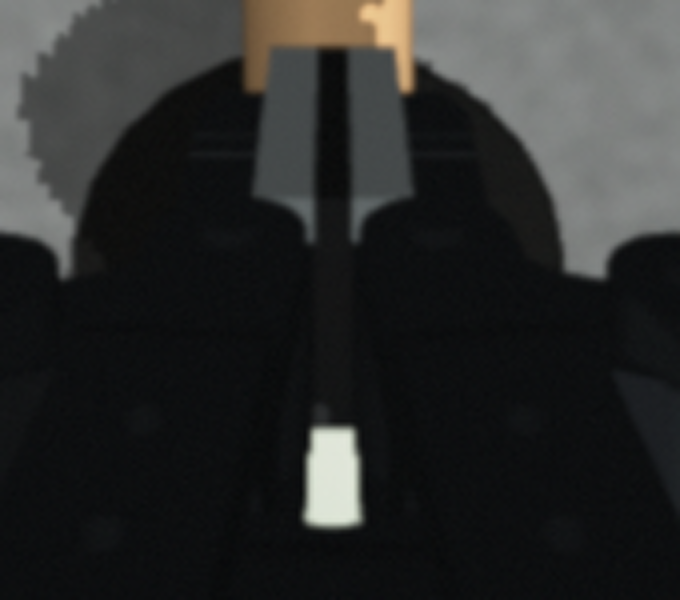

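View pics/c5.png

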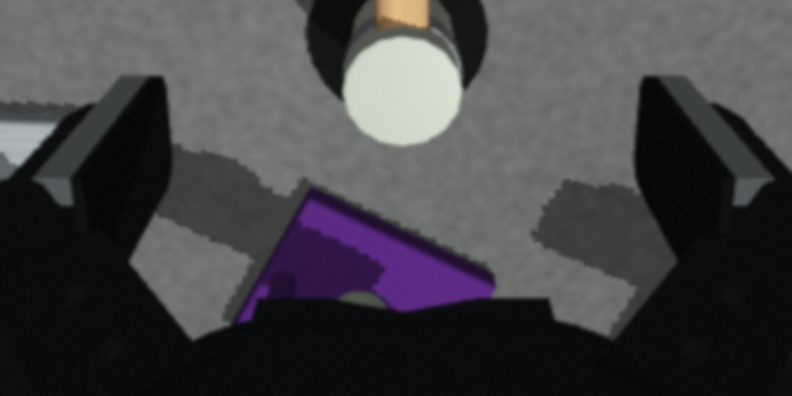

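The images consistently put the real fingertips about 40 mm behind (above) the reported TCP: the open pads' 85 mm gap spans 215 px, giving about -55 mm, or -42 mm shut. Wrist rows give -47 mm and the side view about -34 mm. The fingers shut just above the handle and the mallet hasn't moved. I'll open and descend in stages, watching the force.

>>> step_arm(
  deltas=[
    [0,0,0,0,0,-0.1,0],
    [0,0,0,0,0,-0.1,-1],
    [0,0,0,0,0,-0.1,-1],
    [0,0,0,0,0,-0.1,-1],
    [0,0,0,0,0,-0.1,-1],
    [0,0,0,0,0,-0.1,-1],
  ],
)

```text
time_s: 5.35
tool_pos: [0.4459, -0.0098, 0.0302]
ee_rot: [[-0.986, -0.166, 0.001], [-0.166, 0.986, -0.001], [-0.001, -0.001, -1.0]]
force: [0.4, 0.1, -0.0]
grip_width: 0.0851
```

>>> step_arm(
  deltas=[
    [0,0,0,0,0,0.15,-1],
    [0,0,0,0,0,0.3,-1],
    [0,0,0,0,0,0.45,-1],
    [0,0,0,0,0,0.5,-1],
    [0,0,0,0,0,0.5,-1],
  ],
)

```text
time_s: 5.98
tool_pos: [0.4457, -0.0098, -0.0001]
ee_rot: [[-0.986, -0.166, 0.001], [-0.166, 0.986, -0.001], [-0.0, -0.001, -1.0]]
force: [-0.4, -0.6, 0.0]
grip_width: 0.0855
```

Run:
```python
from plant import read_camera
import cv2
s=read_camera("side");cv2.imwrite("pics/s3.png",cv2.resize(s[120:270,310:460],None,fx=4,fy=4,interpolation=cv2.INTER_CUBIC))
cv2.imwrite("pics/w3.png",read_camera("wrist"))
```

```text
(no output)
```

View pics/s3.png

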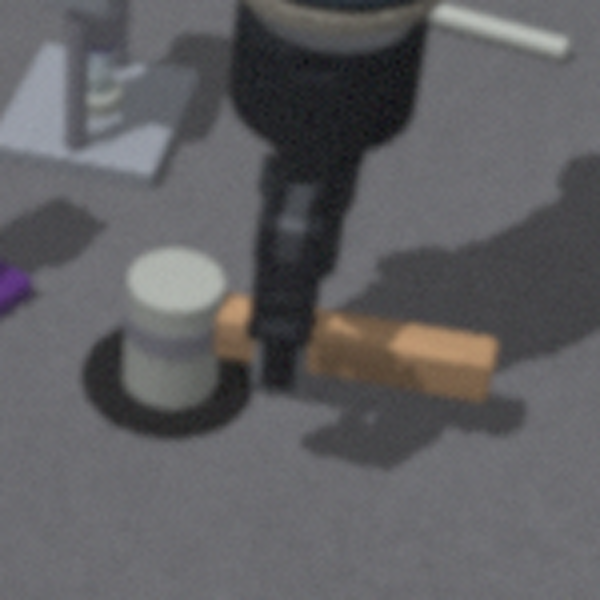

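View pics/w3.png

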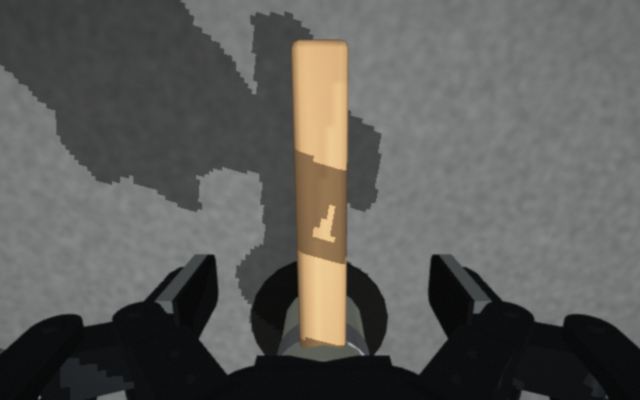

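Run:
```python
from h import *
s=readout.read_state();p=s["tool_pos"];y=s["ee_rot"][:,1]
for o in(.0425,.05):
  for z in(.02,.03,.04,.05,.06): print(o,z,proj("side",np.r_[(p+o*y)[:2],z]))
```

```text
0.0425 0.02 (np.float64(376.6182765821078), np.float64(228.52395742637617))
0.0425 0.03 (np.float64(377.0936687085941), np.float64(224.3816670967841))
0.0425 0.04 (np.float64(377.5762337491031), np.float64(220.176876168769))
0.0425 0.05 (np.float64(378.0661352795482), np.float64(215.9081593370161))
0.0425 0.06 (np.float64(378.5635418876661), np.float64(211.57404762609949))
0.05 0.02 (np.float64(375.86748516388957), np.float64(231.45419394410683))
0.05 0.03 (np.float64(376.34030147055995), np.float64(227.30712889793233))
0.05 0.04 (np.float64(376.8202984331704), np.float64(223.09708242146934))
0.05 0.05 (np.float64(377.3076408821718), np.float64(218.82260878919732))
0.05 0.06 (np.float64(377.8024987317784), np.float64(214.48221768597938))
```

Open tips are at z≈0.048 with reported 0, so shut they would be at about 0.035. Going another 16 mm down and gripping.

>>> step_arm(
  deltas=[
    [0,0,0,0,0,0.1,-1],
    [0,0,0,0,0,0.2,-1],
    [0,0,0,0,0,0.26,-1],
    [0,0,0,0,0,0.26,-1],
  ],
)

```text
time_s: 6.58
tool_pos: [0.4458, -0.0099, -0.0157]
ee_rot: [[-0.986, -0.166, 0.001], [-0.166, 0.986, -0.001], [-0.001, -0.001, -1.0]]
force: [0.0, 0.0, 0.0]
grip_width: 0.0856
```

>>> step_arm(
  deltas=[
    [0,0,0,0,0,0,0],
    [0,0,0,0,0,0,0.3],
    [0,0,0,0,0,0,1],
    [0,0,0,0,0,0,1],
    [0,0,0,0,0,0,1],
    [0,0,0,0,0,0,1],
  ],
  squeeze=100,
)

```text
time_s: 7.32
tool_pos: [0.4458, -0.0098, -0.0155]
ee_rot: [[-0.986, -0.166, 0.001], [-0.166, 0.986, -0.001], [-0.001, -0.001, -1.0]]
force: [-1.8, 0.1, 5.6]
grip_width: 0.0184
```

Run:
```python
from plant import read_camera
import cv2
s=read_camera("side");cv2.imwrite("pics/s4.png",cv2.resize(s[120:270,310:460],None,fx=4,fy=4,interpolation=cv2.INTER_CUBIC))
```

```text
(no output)
```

View pics/s4.png

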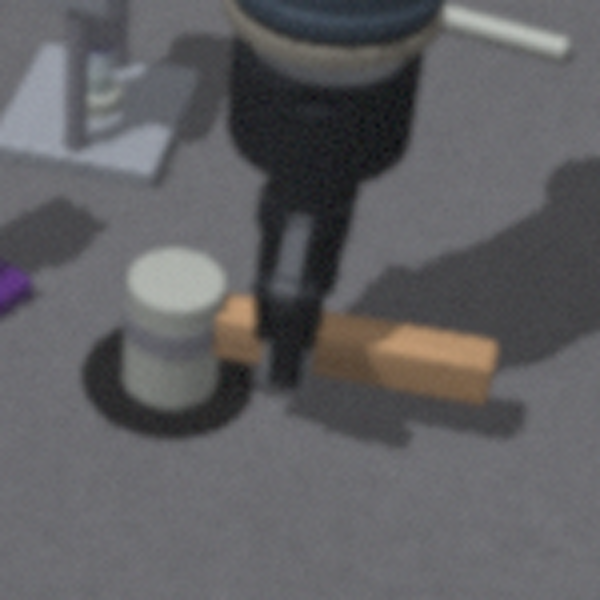

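Gripped, width 18 mm, with the tips just around the handle's underside. Lifting about 185 mm.

>>> step_arm(
  deltas=[
    [0,0,0,0,0,-0.2,1],
    [0,0,0,0,0,-0.6,1],
    [0,0,0,0,0,-1.1,1],
    [0,0,0,0,0,-1.6,1],
    [0,0,0,0,0,-2.1,1],
    [0,0,0,0,0,-2.6,1],
    [0,0,0,0,0,-2.95,1],
    [0,0,0,0,0,-3.1,1],
    [0,0,0,0,0,-3.1,1],
    [0,0,0,0,0,-3.1,1],
  ],
)

```text
time_s: 8.62
tool_pos: [0.4449, -0.0097, 0.1698]
ee_rot: [[-0.986, -0.166, -0.0], [-0.166, 0.986, -0.001], [0.001, -0.001, -1.0]]
force: [-0.2, -0.5, -2.1]
grip_width: 0.0185
```

Run:
```python
from plant import read_camera
from h import *
import cv2
np.set_printoptions(suppress=True)
print(readout.read_state())
# yaw options: head at stand centre, grip 54mm behind
m=np.array([.4994,-.0013]);g=np.array([.4458,-.0098]);print("d",np.linalg.norm(m-g))
for yaw in(9.6,16.7):
    a=np.radians(yaw);d=.0543
    print(yaw,plan((.6245-d*np.cos(a),.1875-d*np.sin(a),.170),yaw))
s=read_camera("side");cv2.imwrite("pics/s5.png",cv2.resize(s[60:260,280:480],None,fx=3,fy=3,interpolation=cv2.INTER_CUBIC))
cv2.imwrite("pics/w5.png",read_camera("wrist"))
```

```text
{'time_s': 8.625, 'joint_positions': array([-11.71211507,  15.2558418 ,   8.74731314, 117.34293641,
        -3.00951779,  47.63671496,  98.31950495]), 'joint_velocities': array([ 0.1327487 ,  0.34224874,  0.0016256 , -0.05525927,  0.07289947,
        0.12099214, -0.04233498]), 'effort': array([ -0.01030741, -47.52556086,   2.09517248, -24.34579968,
         0.01247467,  -0.09050309,  -0.00152628]), 'tool_pos': array([ 0.44493856, -0.00967134,  0.16982662]), 'ee_rot': array([[-0.98611773, -0.16604719, -0.00039698],
       [-0.16604658,  0.98611712, -0.00124863],
       [ 0.0005988 , -0.00116538, -0.99999914]]), 'force': array([-0.20551143, -0.45088974, -2.07055921]), 'ft_torque': array([-0.01623976,  0.10534325, -0.01119367]), 'grip_width': 0.018463262588194244}
d 0.054269789017463516
9.6 [-0.013 -0.007 -0.008 -2.592  2.743 -0.008]
16.7 [-0.013 -0.008 -1.428 -2.599  2.631 -0.008]
```

View pics/s5.png

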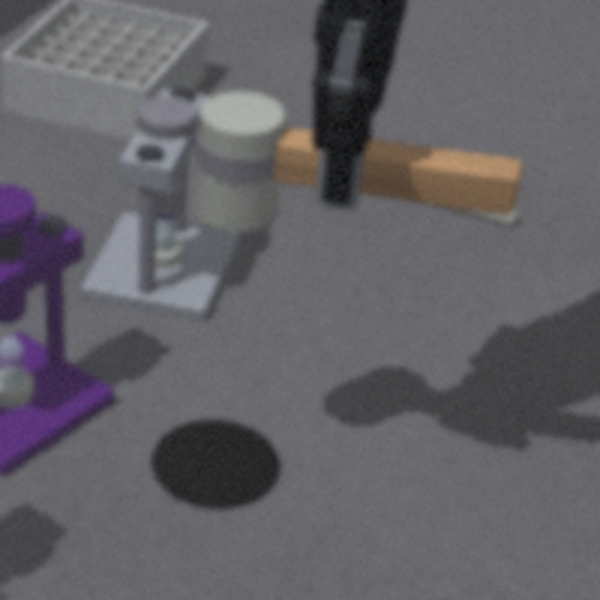

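View pics/w5.png

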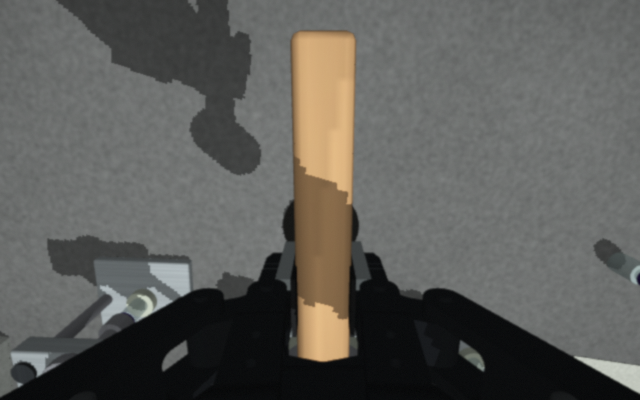

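>>> step_arm(
  deltas=[
    [0,0,0,-0.1,0.15,-0.05,1],
    [0,0,0,-0.4,0.5,-0.05,1],
    [0,0,0,-0.8,0.9,-0.05,1],
    [0,0,0,-1.2,1.3,-0.05,1],
    [0,0,0,-1.6,1.7,-0.05,1],
    [0,0,0,-2.0,2.1,-0.05,1],
    [0,0,0,-2.35,2.5,-0.05,1],
    [0,0,0,-2.55,2.7,-0.05,1],
    [0,0,0,-2.59,2.74,-0.05,1],
    [0,0,0,-2.59,2.74,-0.05,1],
    [0,0,0,-2.59,2.74,-0.05,1],
  ],
)

```text
time_s: 10.1
tool_pos: [0.5706, 0.1769, 0.1726]
ee_rot: [[-0.986, -0.165, -0.001], [-0.165, 0.986, -0.002], [0.001, -0.002, -1.0]]
force: [-0.5, 0.2, -2.8]
grip_width: 0.0186
```

Run:
```python
from plant import read_camera
from h import *
import cv2
np.set_printoptions(suppress=True)
s=readout.read_state();print(s["tool_pos"],s["force"])
p=s["tool_pos"];d=p-np.array([.4458,-.0098,-.0155])
print("level check h1",proj("wrist",np.array([.3604,-.0249,.054])+d))
print("top: mallet top exp",proj("top",np.array([.4994,-.0013,.064])+d),"plunger",proj("top",(.6245,.1875,.156)))
print("side: mallet face bottom centre",proj("side",np.array([.4994,-.0013,.004])+d))
print(plan((.6245-.0535,.1875-.009,.17),9.6))
s=read_camera("side");cv2.imwrite("pics/s6.png",cv2.resize(s[120:300,180:360],None,fx=3.3,fy=3.3,interpolation=cv2.INTER_CUBIC))
s=read_camera("top");cv2.imwrite("pics/t6.png",cv2.resize(s[90:270,100:350],None,fx=3,fy=3,interpolation=cv2.INTER_CUBIC))
cv2.imwrite("pics/w6.png",read_camera("wrist"))
```

```text
[0.5706346  0.17691355 0.17261632] [-0.5155545   0.19849605 -2.81101008]
level check h1 (np.float64(317.4460968293501), np.float64(29.61617128248824))
top: mallet top exp (np.float64(177.79614840196407), np.float64(126.78503925378668)) plunger (np.float64(198.00037257899567), np.float64(143.58842423106609))
side: mallet face bottom centre (np.float64(227.07462978777602), np.float64(171.67986507321874))
[-0.019 -0.012 -0.026 -0.01   0.025  0.044]
```

View pics/s6.png

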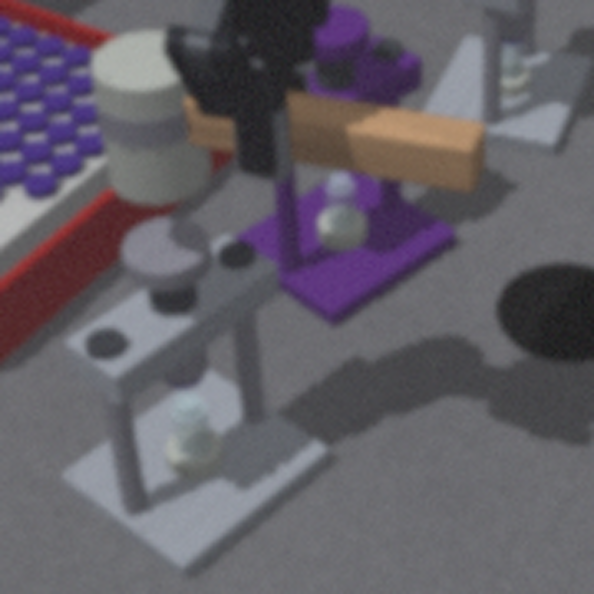

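View pics/t6.png

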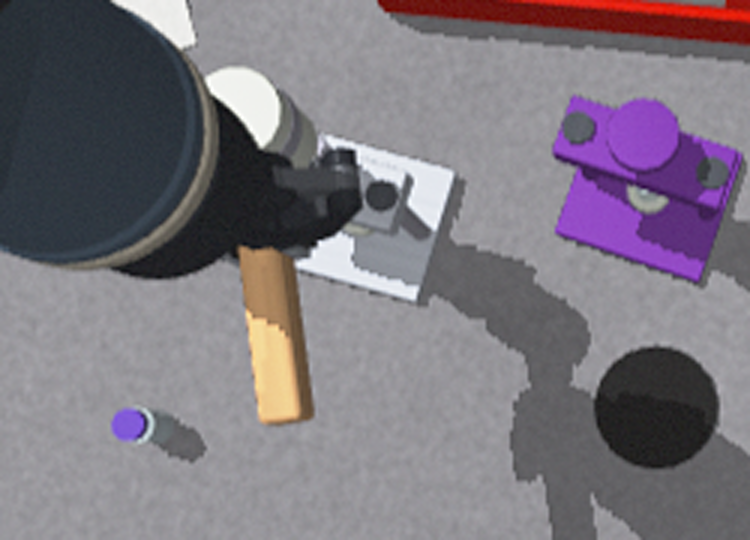

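View pics/w6.png

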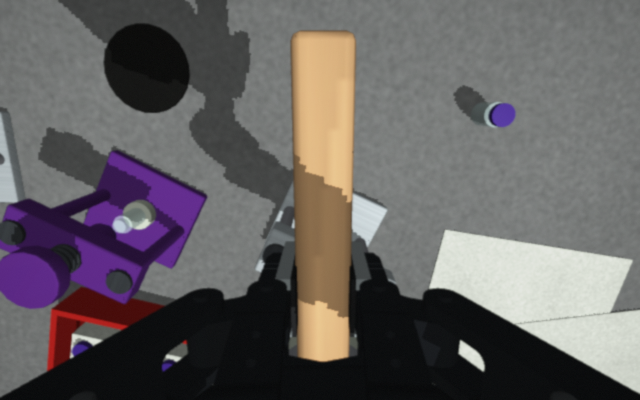

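Mallet is level (wrist: handle end row 31 vs 30 expected) and its head is over stand A's plunger (side: 228 vs 230). Lower face is at z≈0.192. Pressing down in stages.

>>> step_arm(
  deltas=[
    [0,0,0,-0.01,0.02,0.1,1],
    [0,0,0,-0.01,0.02,0.3,1],
    [0,0,0,-0.01,0.02,0.5,1],
    [0,0,0,-0.01,0.02,0.6,1],
    [0,0,0,-0.01,0.02,0.7,1],
    [0,0,0,-0.01,0.02,0.8,1],
    [0,0,0,-0.01,0.02,0.87,1],
    [0,0,0,-0.01,0.02,0.9,1],
  ],
)

```text
time_s: 11.25
tool_pos: [0.5713, 0.1787, 0.1187]
ee_rot: [[-0.986, -0.165, -0.0], [-0.165, 0.986, -0.001], [0.0, -0.001, -1.0]]
force: [-2.3, -0.3, 4.4]
grip_width: 0.0185
```

About 7 N over free, so the plunger is being driven. Continuing.

>>> step_arm(
  deltas=[
    [0,0,0,0,0,0.03,1],
    [0,0,0,0,0,0.06,1],
    [0,0,0,0,0,0.07,1],
  ],
)

```text
time_s: 11.62
tool_pos: [0.5713, 0.1787, 0.1145]
ee_rot: [[-0.986, -0.165, -0.0], [-0.165, 0.986, -0.001], [0.0, -0.001, -1.0]]
force: [-2.4, -1.3, 5.0]
grip_width: 0.0185
```

>>> step_arm(
  deltas=[
    [0,0,0,0,0,0.03,1],
    [0,0,0,0,0,0.04,1],
  ],
)

```text
time_s: 11.88
tool_pos: [0.5712, 0.1788, 0.1125]
ee_rot: [[-0.986, -0.165, -0.0], [-0.165, 0.986, -0.001], [0.0, -0.001, -1.0]]
force: [-6.8, -3.4, 12.0]
grip_width: 0.0186
```

>>> step_arm(
  deltas=[
    [0,0,0,0,0,0.02,1],
    [0,0,0,0,0,0.03,1],
  ],
)

```text
time_s: 12.12
tool_pos: [0.5712, 0.1788, 0.1123]
ee_rot: [[-0.986, -0.165, 0.001], [-0.165, 0.986, -0.001], [-0.0, -0.001, -1.0]]
force: [-10.1, -3.1, 24.3]
grip_width: 0.0188
```

Run:
```python
from plant import read_camera
from h import *
import cv2
s=readout.read_state();print(s["tool_pos"],s["force"],s["ft_torque"])
s=read_camera("side");cv2.imwrite("pics/s7.png",cv2.resize(s[120:300,180:360],None,fx=3.3,fy=3.3,interpolation=cv2.INTER_CUBIC))
cv2.imwrite("pics/w7.png",read_camera("wrist"))
```

```text
[0.57116896 0.17878355 0.11226024] [-10.05932958  -3.12744771  24.32729888] [-0.46591733  1.6999041  -0.01840809]
```

View pics/s7.png

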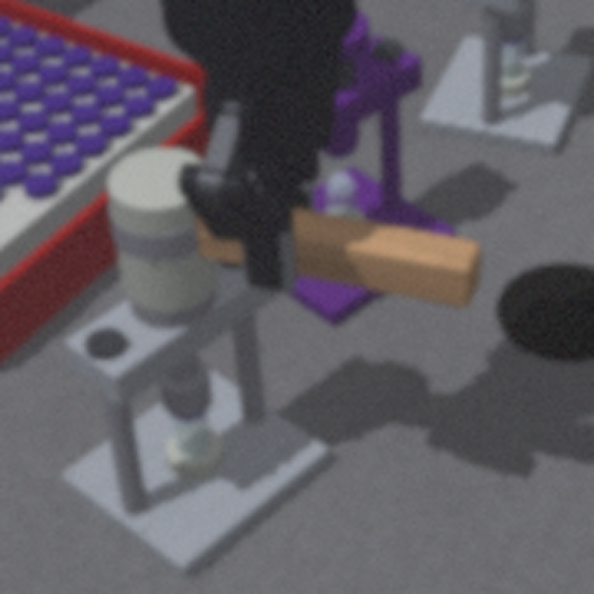

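View pics/w7.png

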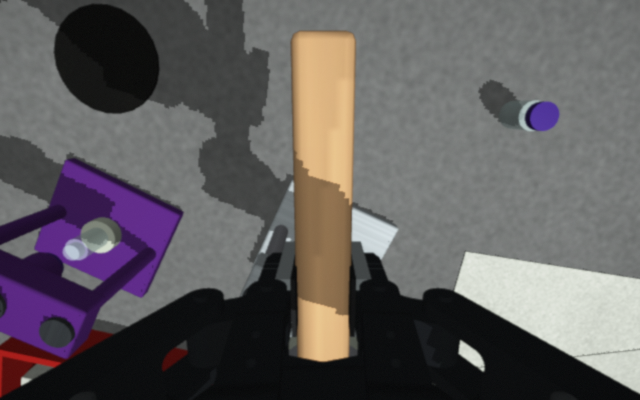

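Hard stop reached: extra command raised the force to 24 N with only 0.2 mm of travel, and the face height is 0.132. The stem meets the vial. Lifting to check.

>>> step_arm(
  deltas=[
    [0,0,0,0,0,-0.1,1],
    [0,0,0,0,0,-0.4,1],
    [0,0,0,0,0,-0.8,1],
    [0,0,0,0,0,-1.0,1],
    [0,0,0,0,0,-1.0,1],
    [0,0,0,0,0,-1.0,1],
  ],
)

```text
time_s: 12.98
tool_pos: [0.5707, 0.1787, 0.1714]
ee_rot: [[-0.986, -0.165, -0.0], [-0.165, 0.986, -0.001], [0.001, -0.001, -1.0]]
force: [-0.2, 1.0, -1.5]
grip_width: 0.019
```

Run:
```python
from plant import read_camera
from h import *
import cv2
np.set_printoptions(suppress=True)
s=readout.read_state();print(s["tool_pos"],s["force"],s["ft_torque"])
d=s["tool_pos"]-np.array([.4458,-.0098,-.0155])
print("level check h1",proj("wrist",np.array([.3604,-.0249,.054])+d))
print(plan((.4458,-.0098,.172),9.6))
s=read_camera("side");cv2.imwrite("pics/s8.png",cv2.resize(s[120:300,180:360],None,fx=3.3,fy=3.3,interpolation=cv2.INTER_CUBIC))
cv2.imwrite("pics/w8.png",read_camera("wrist"))
```

```text
[0.57070261 0.17871173 0.17137223] [-0.24447472  0.95103527 -1.50931949] [0.01685832 0.16216274 0.04759369]
level check h1 (np.float64(317.88879359506495), np.float64(29.76744781979619))
[-0.01  -0.007 -0.02   2.572 -2.755 -0.006]
```

View pics/s8.png

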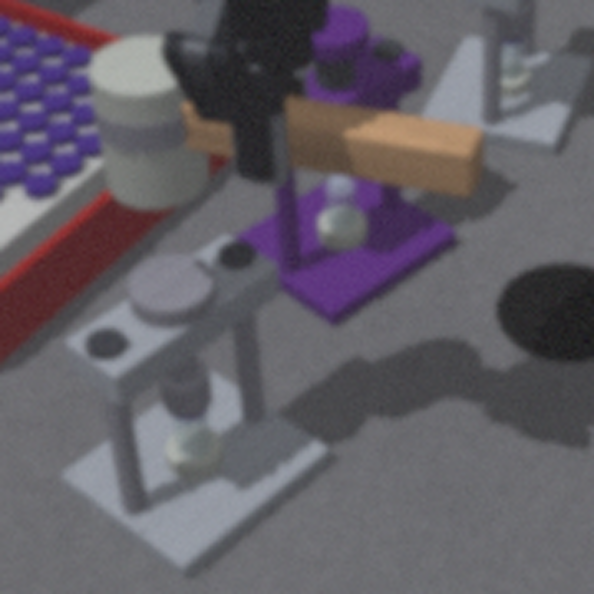

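View pics/w8.png

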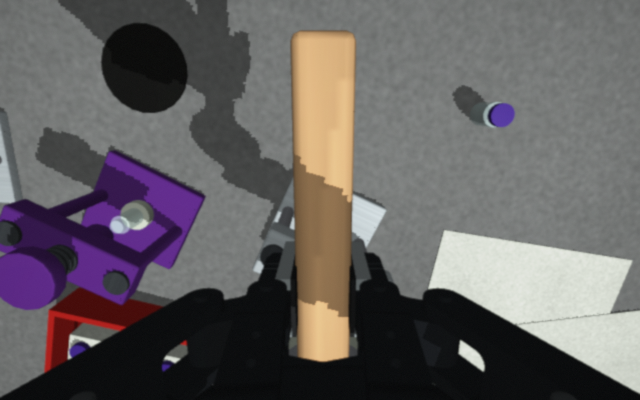

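The plunger head is now flat on the bridge with its stem on the vial, and the mallet's position in the hand is unchanged. Going back over the mat.

>>> step_arm(
  deltas=[
    [0,0,0,0.1,-0.15,0,1],
    [0,0,0,0.4,-0.5,0,1],
    [0,0,0,0.8,-0.9,0,1],
    [0,0,0,1.2,-1.3,0,1],
    [0,0,0,1.6,-1.75,0,1],
    [0,0,0,2.0,-2.2,0,1],
    [0,0,0,2.4,-2.55,0,1],
    [0,0,0,2.55,-2.73,0,1],
    [0,0,0,2.57,-2.755,0,1],
    [0,0,0,2.57,-2.755,0,1],
    [0,0,0,2.57,-2.755,0,1],
  ],
)

```text
time_s: 14.45
tool_pos: [0.4465, -0.0089, 0.1715]
ee_rot: [[-0.986, -0.166, -0.001], [-0.166, 0.986, -0.001], [0.001, -0.001, -1.0]]
force: [-0.6, 0.5, -2.4]
grip_width: 0.0188
```

Run:
```python
from h import *
np.set_printoptions(suppress=True)
s=readout.read_state();print(s["tool_pos"],s["force"])
print(plan((.4458,-.0098,-.0125),9.6))
```

```text
[ 0.44646141 -0.00890062  0.17151559] [-0.62900642  0.47080666 -2.44389269]
[-0.009 -0.008 -0.004  0.011 -0.011  3.067]
```

>>> step_arm(
  deltas=[
    [0,0,0,0.01,-0.01,0.3,1],
    [0,0,0,0.01,-0.01,0.8,1],
    [0,0,0,0.01,-0.01,1.3,1],
    [0,0,0,0.01,-0.01,1.8,1],
    [0,0,0,0.01,-0.01,2.3,1],
    [0,0,0,0.01,-0.01,2.7,1],
    [0,0,0,0.01,-0.01,2.9,1],
    [0,0,0,0.01,-0.01,3.0,1],
    [0,0,0,0.01,-0.01,3.04,1],
    [0,0,0,0.01,-0.01,3.05,1],
  ],
)

```text
time_s: 15.7
tool_pos: [0.4463, -0.0097, -0.0111]
ee_rot: [[-0.986, -0.166, 0.0], [-0.166, 0.986, -0.001], [-0.0, -0.001, -1.0]]
force: [0.1, -0.1, -2.5]
grip_width: 0.0187
```

Run:
```python
from h import *
from plant import read_camera
import cv2
np.set_printoptions(suppress=True)
s=readout.read_state();print(s["tool_pos"],s["force"])
print(plan((.4458,-.0098,-.0157),9.6))
s=read_camera("side");cv2.imwrite("pics/s9.png",cv2.resize(s[120:270,310:460],None,fx=4,fy=4,interpolation=cv2.INTER_CUBIC))
```

```text
[ 0.44628815 -0.00974313 -0.01105457] [ 0.06209913 -0.09998802 -2.48689503]
[-0.01   0.003 -0.004  0.008  0.     0.077]
```

View pics/s9.png

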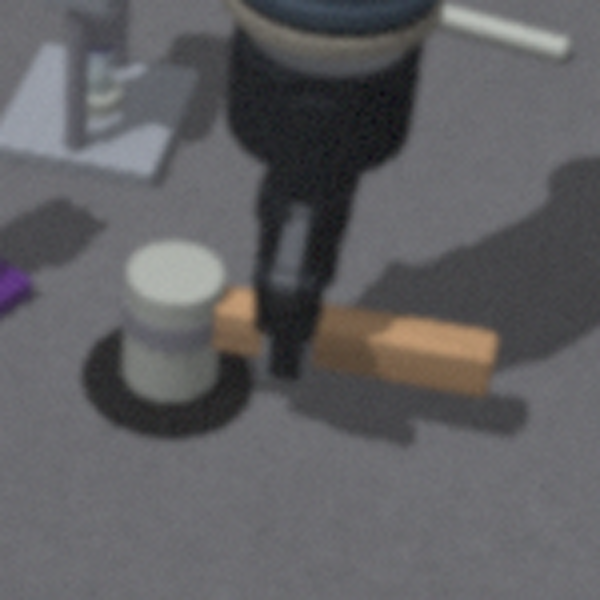

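>>> step_arm(
  deltas=[
    [0,0,0,0.005,0,0.03,1],
    [0,0,0,0.005,0,0.06,1],
    [0,0,0,0.005,0,0.075,1],
    [0,0,0,0.005,0,0.075,1],
  ],
)

```text
time_s: 16.25
tool_pos: [0.446, -0.0098, -0.0154]
ee_rot: [[-0.986, -0.166, 0.001], [-0.166, 0.986, -0.001], [-0.0, -0.001, -1.0]]
force: [-0.3, 0.2, 3.0]
grip_width: 0.0183
```

Seated with the same 5 N contact as at the grasp. Releasing, then rising.

>>> step_arm(
  deltas=[
    [0,0,0,0,0,0,0.5],
    [0,0,0,0,0,0,0.2],
    [0,0,0,0,0,0,-0.3],
    [0,0,0,0,0,0,-1],
    [0,0,0,0,0,0,-1],
    [0,0,0,0,0,0,-1],
    [0,0,0,0,0,0,-1],
  ],
)

```text
time_s: 17.12
tool_pos: [0.446, -0.0098, -0.0153]
ee_rot: [[-0.986, -0.166, 0.001], [-0.166, 0.986, -0.001], [-0.0, -0.001, -1.0]]
force: [0.2, -0.3, 0.0]
grip_width: 0.0852
```

>>> step_arm(
  deltas=[
    [0,0,0,0,0,-0.2,-1],
    [0,0,0,0,0,-0.6,-1],
    [0,0,0,0,0,-1.1,-1],
    [0,0,0,0,0,-1.7,-1],
    [0,0,0,0,0,-2.3,-1],
    [0,0,0,0,0,-2.8,-1],
    [0,0,0,0,0,-3,-1],
    [0,0,0,0,0,-3,-1],
    [0,0,0,0,0,-3,-1],
  ],
)

```text
time_s: 18.25
tool_pos: [0.4452, -0.0096, 0.1638]
ee_rot: [[-0.986, -0.166, -0.001], [-0.166, 0.986, -0.001], [0.001, -0.001, -1.0]]
force: [-0.5, -0.4, -0.1]
grip_width: 0.0853
```

Run:
```python
from h import *
from plant import read_camera
import cv2
np.set_printoptions(suppress=True)
s=readout.read_state();print(s["tool_pos"],s["force"])
print("exp",proj("wrist",(.4994,-.0013,.064)),proj("wrist",(.3604,-.0249,.054)))
cv2.imwrite("pics/w10.png",read_camera("wrist"))
cv2.imwrite("pics/s10.png",read_camera("side"))
```

```text
[ 0.44518183 -0.00964195  0.16376042] [-0.53278802 -0.41871459 -0.07754455]
exp (np.float64(321.6435698123211), np.float64(249.14891057961472)) (np.float64(321.1298447593151), np.float64(77.56369029759028))
```

View pics/s10.png

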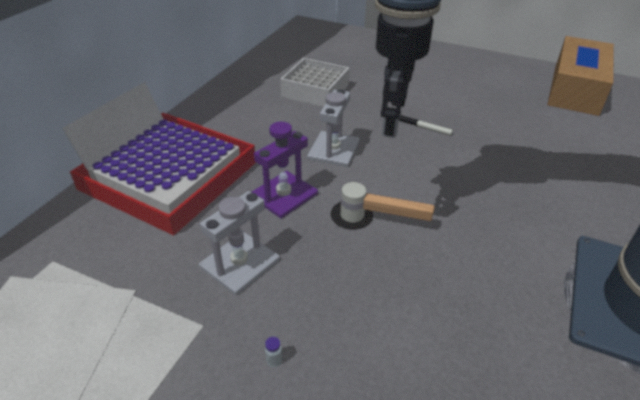

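View pics/w10.png

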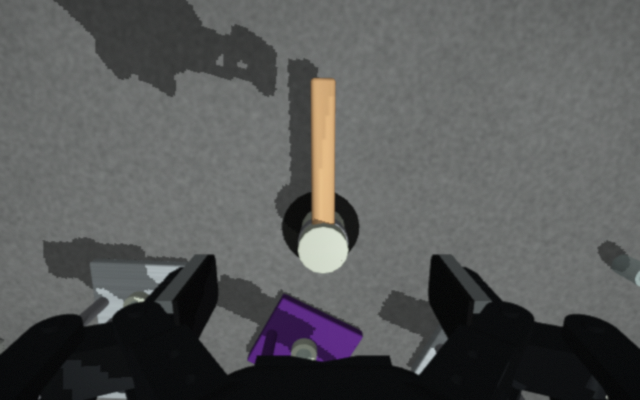

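The mallet stands on the mat in its original place: wrist head (323,249) vs (322,249) expected, handle end (323,78) vs (321,78). Stand A's plunger at side (232,208) is down, and nothing is being touched. Handing in.

```bash
python3 -c "
from plant import ticket
print(ticket.close_job())"
```

```text
the job is handed in; nothing more can be done
None
```

The raised plunger on the left silver stand is fully down, and the mallet is back on its mat, head down. I handed the job in at about 18 s of the 42 s allowed.

- **Plunger:** I pressed it down with the mallet's face until it hit the hard stop. The face height there was about 0.132 m, and pushing further raised the wrist force to about 24 N with only 0.2 mm more travel. After lifting, the side camera showed the plunger head down by the bridge and the stem on the vial.
- **Mallet:** After release, the wrist camera showed it within about 2 pixels of where it first stood. The gripper was open and clear, with forces near zero.
- **Other stands:** I did not go near the finished stand or the purple look-alike.
- **First grasp missed:** The fingers closed on air above the handle, without moving the mallet. The pictures showed the real fingertips about 35–45 mm above the reported TCP, which disagrees with the robot description. I lowered the hand a further 40 mm, going by the pictures, and gripped the handle about 54 mm from the head's axis. All later heights were taken relative to that grasp.

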